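# Put the domino box away in the drop-front chest

## Task

Put the domino box away in the little glass-topped chest: pull the chest's front flap all the way down, slide the box in through the front so that it lies flat on the chest floor beside the tea tin, and push the flap fully shut again. Do not shove the tea tin about, and leave the teapot, the cup and the vase where they stand.

Things in the scene. Friction and masses are not known exactly. Their poses are not given: they have to be found in the camera images.
- chest: dark wooden drop-front chest, fixed to the table, 180 deep (x) x 240 wide (y) x 185 mm tall, on short brass feet. Origin: centre of its underside, on the table. +x points from its front to its back, away from the robot; z up. Its top is glass, so the inside can be seen from above; the only way in is the front, the plane x = -90 mm
- chest_floor (a point): middle of the front edge of the chest's inner floor (chest frame x = -90, y = 0, z = 43 mm), same axes as the chest. From here the inside runs 170 mm along +x, 110 mm to either side along y, and 130 mm up
- flap (a joint): the front flap's hinge angle, rad: 0 = shut (upright), grows as the flap is pulled down towards the robot, 1.57 = fully down, level. Stiff, damped hinge: it stays put when within about 0.2 rad of shut; left alone when further open it sinks slowly to level. About 3 N at the rail moves it
- flap_hinge (a point): middle of the flap's hinge line, at the lower edge of the open front (chest frame x = -90, y = 0, z = 45 mm); the hinge line runs along the chest's y
- flap_rail (a point): middle of the flap's pull rail, a round brass bar 10 mm thick, 120 mm long along the chest's y, held by a bar at each end so that its axis is 45 mm beyond the flap's free edge and 185 mm from the hinge line. Flap shut: 230 mm above the table, 45 mm above the chest's top, 6 mm in front of the open front. Flap fully down: 39 mm above the table
- flap_edge (a point): middle of the flap's free edge, on its inner face, 140 mm from the hinge line. The flap is a light wooden panel 240 mm wide, 12 mm thick, 0.45 kg; fully down, its inner face is level, faces up and lies 45 mm above the table, 2 mm above the chest floor. z axis: from hinge to edge
- domino_box: closed light wooden box with a red lid, 130 long (its x) x 50 wide (its y) x 42 mm tall, about 0.3 kg. Origin: centre of its underside; z up
- tea_tin: green tea tin with a brass lid standing loose inside the chest, 102 deep (its x) x 72 wide (its y) x 92 mm tall, 0.5 kg. Origin: centre of its underside. It stands nearer one side wall of the chest or about the middle; on its roomier side there are always at least 74 mm between tin and wall
- teapot: blue teapot, round body 120 mm across and 144 mm tall, with its handle along its -x and spout along +x (about 200 mm overall). Origin: centre of its underside
- cup: white cup fixed on its saucer, saucer 136 mm across, 70 mm tall. Origin: centre of its underside
- vase: green glass vase 108 mm across with orange and red roses, about 170 mm across and 240 mm tall overall. Origin: centre of its underside
Mind the look-alikes: they are no part of the job. Of the things like the domino_box, leave any that is grey; of the rest the larger one is meant.

How it is judged:
On the way, in this order (a step that is already met when the one before it is completed fails the run):
1. the flap is pulled fully down (value of joint flap above 1.45 rad), for 0.2 s.
2. with the flap down, the domino box is in the chest: its middle is at least 20 mm inside the front and it lies on the floor (x of domino_box in the frame of chest between -0.07 and 0.08 m and y of domino_box in the frame of chest between -0.11 and 0.11 m and z of domino_box in the frame of chest between 0.035 and 0.055 m and value of joint flap above 1.3 rad), for 0.2 s.
At the end, for the whole second after the job is handed in: The flap is shut (less than 0.06 rad open); the domino box lies inside the chest, lid up and flat on the floor (within 0.1 rad and 12 mm in height), at rest; the tea tin still stands upright in the chest (value of joint flap below 0.06 rad and x of domino_box in the frame of chest between -0.07 and 0.08 m and y of domino_box in the frame of chest between -0.11 and 0.11 m and z of domino_box in the frame of chest between 0.035 and 0.055 m and angle between each of domino_box, tea_tin's own z axis and vertical below 0.1 rad and linear speed of domino_box below 0.02 m/s); the robot touches nothing.
It fails at once if the tea tin is shoved more than 30 mm (distance of tea_tin from where it was at the start of the episode above 0.03 m).
It fails at once if the teapot is moved more than 30 mm (distance of teapot from where it was at the start of the episode above 0.03 m).
It fails at once if the cup is moved more than 30 mm (distance of cup from where it was at the start of the episode above 0.03 m).
It fails at once if the vase is moved more than 30 mm (distance of vase from where it was at the start of the episode above 0.03 m).
It also fails if it takes over 72 s, if anything falls off the work surface, if the arm or the gripper's body presses on something with over 40 N, if the wrist force passes 120 N, or if a joint passes its speed limit or range.

## Robot

A 6-joint arm with a two-finger parallel gripper is mounted at the origin on the work surface. World frame = base frame: x ahead of the robot, y to its left, z up, the work surface at z = 0. Lengths are in m, angles in rad, forces in N, time in s.
With the tool pointing down it reaches from about 0.375 to 0.925 m from the base axis. Payload 5.7 kg.
Tool frame: the origin (TCP) lies midway between the tips of the shut fingers; the grasp point (between the pads) lies 19 mm behind it; z points along the fingers, y is the line along which they close (so a half turn about z gives the same grasp; the last joint's range is limited). The gripper opens to 85 mm and grips with 20 to 120 N. Pads are 22 mm wide; open, the fingers measure 114 mm over their backs; the gripper's body (76 mm by 85 mm) begins 54 mm behind the grasp point. The pads swing forward as they close: fully open they stand 13 mm farther back than shut.
Start: joints at [1.069, 0.359, 1.51, -0, 1.272, -0.115], TCP at [0.226, 0.556, 0.231] pointing down, gripper open.
Joint ranges: [-2.97, 2.97], [-1.01, 2.36], [0.21, 2.38], [-0.96, 4.11], [0.2, 2.71], [-2.98, 2.98]. Speed limits (rad/s): [2.39, 2.39, 3.14, 3.14, 3.14, 3.14].

## Interface

Orientations are given as a unit quaternion [w, x, y, z].
In Python, from workcell import sensors, imaging, close_job gives the robot as it stands.
- The arm moves only by the tool carry_out, never from a script. Its argument "moves" is a list of rows, each a list of 7 numbers: the shift along the world's x, y, z normalised to -1 to 1, where 1 is 250 mm, then the turn, a rotation vector about the world's x, y, z normalised to -1 to 1, where 1 is 60 degrees, then the closure in counts, from 0 (fully open) to 255 (shut). In form: [[tx, ty, tz, ax, ay, az, hand], ...]. A call has 1 to 20 rows; each row is the pose to reach, as a shift and turn from the pose commanded when the call began; what a row does not reach only later rows make up. A row lasts 1/8 s, in which the tool goes at most 62.5 mm and 10.7 degrees, less where a joint would pass 70% of its speed; a pose out of reach is approached as far as the arm can. A call with a number of a shift or a turn outside -1 to 1 is refused whole. A call with a gripper value outside its range is refused whole. The fingers move at their own pace and stop on an object; the grip force is fixed at half the most. Time passes only in rows, so rows that repeat a pose let the fingers close. It gives the time, the measured TCP pose, the force and the opening at its end, in the units of the state.
- sensors.get_state(): the state, without advancing time (a new reading comes with each control period).
- imaging.read_camera(name): name is "scene" or "top" or "wrist"; returns a dict with "pixels" (480x640x3 uint8, blue, green, red), "camera_matrix" (3x3 intrinsics, pixels), "rvec" (rotation vector, rad) and "tvec" (3), from world to camera coordinates, as OpenCV has them; the wrist camera has in their place "T_tool_cam" (4x4, takes a point from camera to tool coordinates, whose origin is the TCP and whose axes are the flange's). Camera axes: x right, y down, z forward; pixel columns grow to the right and rows downward; lengths in m; the calibration is good to about 2 mm. A picture is of the moment at which its call begins: read the wrist's pose just before it. There is no depth.
- close_job(): hands the job in, once; it reports no verdict.
The state is a dict: "time": time; "joint_positions": joint angles; "qd": joint speeds; "joint_torque": joint torques, N m; "eef_pos": TCP position; "eef_rot": TCP orientation; "wrist_force": force on the tool from outside, world axes, zero at the start; "torque": the same for the moment, N m; "width": finger opening in m.
Only numpy, scipy, OpenCV 4.12 (cv2) and the standard library are available. Lean on these libraries where they do the work, as an engineer would, in place of code of your own. Each camera call takes 0.05 s, during which the arm holds its last target. There are 200 camera calls.

## Working session

There is one attempt and no reset: what is moved stays moved. The work goes in short steps, Python scripts to look and compute and a tool call to move; the robot and the scene stay as the last step left them, time stands still between calls to the robot, and variables do not carry over. Pictures are saved under pics/ and viewed, on a budget of 10 in all, crops included, one or two more only if the job needs it, and the job is handed in when it is done.

Besides the shell and the picture viewer there is one more tool, called after "Emit:" as name([rows], argument=value, ...), one row to a line, values as JSON. carry_out: Moves the arm, as the interface text tells. Its arguments: {"type":"object","properties":{"moves":{"type":"array","items":{"type":"array","items":{"type":"number"}}}},"required":["moves"]}

```bash
mkdir -p pics; cat > h.py <<'E'
import numpy as np, cv2
from workcell import sensors, imaging, close_job
def cam(n):
    d=imaging.read_camera(n); K=np.array(d["camera_matrix"])
    if n=="wrist": return d
    R=cv2.Rodrigues(np.array(d["rvec"],float))[0]; t=np.array(d["tvec"],float).ravel()
    d["K"],d["R"],d["t"],d["C"]=K,R,t,-R.T@t
    return d
def ray(d,u,v,z):
    r=d["R"].T@np.linalg.solve(d["K"],[u,v,1.]); s=(z-d["C"][2])/r[2]
    return d["C"]+s*r
def proj(d,P):
    p=d["K"]@(d["R"]@np.array(P,float)+d["t"]); return p[:2]/p[2]
E
python3 - <<'E'
from h import *
import pickle
for n in("top","scene"):
    d=cam(n); cv2.imwrite(f"pics/{n}0.png",d["pixels"]); pickle.dump(d,open(f"{n}0.pkl","wb")); print(n,d["C"].round(3),d["R"].round(2).tolist())
print(sensors.get_state())
E
```

```text
top [ 0.364 -0.095  1.632] [[-0.0, -1.0, -0.01], [-0.99, 0.01, -0.15], [0.15, 0.01, -0.99]]
scene [0.646 0.333 1.41 ] [[-1.0, 0.07, 0.01], [0.06, 0.95, -0.31], [-0.03, -0.31, -0.95]]
{'time': 0.1, 'joint_positions': array([ 1.06890222e+00,  3.59439101e-01,  1.51127415e+00, -2.76140913e-05,
        1.27250901e+00, -1.15085629e-01]), 'qd': array([-5.70863584e-04, -1.16775614e-04, -8.77737628e-04,  6.48235924e-05,
       -6.43283181e-05, -1.93139523e-04]), 'joint_torque': array([-4.12597465e-04, -5.28653169e+01, -2.79348028e+01, -5.01476334e-04,
        4.84153265e-03,  3.57651879e-05]), 'eef_pos': array([0.22606554, 0.55515063, 0.23055304]), 'eef_rot': array([-2.34818992e-04,  1.92196713e-01,  9.81356082e-01, -7.80343376e-04]), 'wrist_force': array([-0.77922672, -0.04621342, -0.24599843]), 'torque': array([ 0.01343209,  0.01186217, -0.00605142]), 'width': 0.0849123498601541}
```

View pics/top0.png

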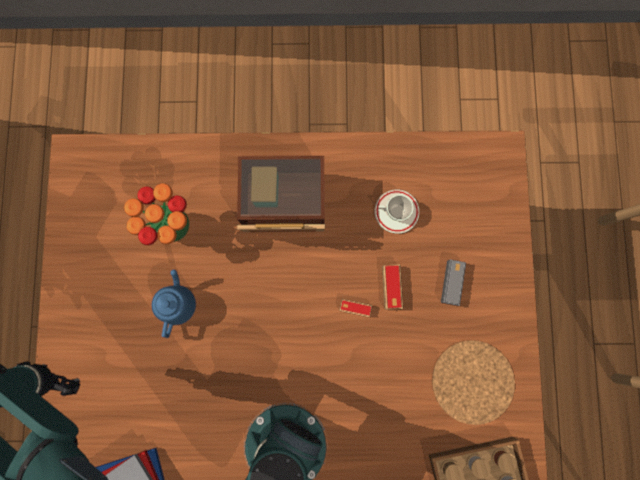

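View pics/scene0.png

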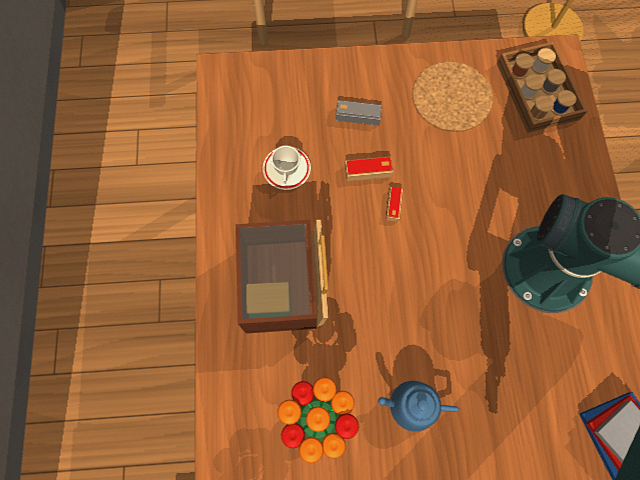

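Candidates in the top view are the large red box at (393,287), the small red one at (356,308), and the grey one at (454,283). The large red one fits: it isn't grey, and it is the bigger of the two reds. The tea tin is on the +y (left) side of the chest, so the free side is −y.

```bash
python3 - <<'E'
from h import *
import pickle
for n in("top","scene"):
    d=pickle.load(open(f"{n}0.pkl","rb")); im=d["pixels"]; hsv=cv2.cvtColor(im,cv2.COLOR_BGR2HSV)
    red=((hsv[...,0]<6)|(hsv[...,0]>174))&(hsv[...,1]>200)&(hsv[...,2]>130)
    gold=(abs(hsv[...,0].astype(int)-22)<7)&(hsv[...,1]>60)&(hsv[...,2]>70)
    print(n)
    for c in cv2.findContours(red.astype(np.uint8),0,1)[0]:
        if cv2.contourArea(c)<150: continue
        r=cv2.minAreaRect(c); w=np.array([ray(d,*p,.042) for p in cv2.boxPoints(r)])
        e=[w[1]-w[0],w[2]-w[1]]; e.sort(key=np.linalg.norm)
        print("red",np.round(r[0]),w.mean(0).round(4),"len",[round(np.linalg.norm(x),3) for x in e],"yaw",np.degrees(np.arctan2(e[1][1],e[1][0])).round(1))
    x0,y0,x1,y1=(235,150,330,240) if n=="top" else (230,215,335,335)
    crop=cv2.resize(im[y0:y1,x0:x1],None,fx=5.5,fy=5 if n=="top" else 5.5,interpolation=cv2.INTER_CUBIC)
    cv2.imwrite(f"pics/{n}_chest.png",cv2.resize(im[y0:y1,x0:x1],None,fx=4,fy=4,interpolation=cv2.INTER_CUBIC))
d=pickle.load(open("top0.pkl","rb"))
s=pickle.load(open("scene0.pkl","rb"))
A=cv2.imread("pics/top_chest.png");B=cv2.imread("pics/scene_chest.png")
D=cv2.resize(d["pixels"][255:325,335:475],None,fx=2.8,fy=2.8,interpolation=cv2.INTER_CUBIC)
H=np.zeros((600,800,3),np.uint8);H[:A.shape[0],:A.shape[1]]=A;H[:B.shape[0],380:380+B.shape[1]]=B[:, :420];H[390:390+D.shape[0],:D.shape[1]]=D[:210]
cv2.imwrite("pics/comb.png",H)
E
```

```text
top
scene
red [292. 435.] [0.7067 0.3777 0.042 ] len [np.float64(0.05), np.float64(0.053)] yaw -120.8
red [346. 426.] [0.5761 0.3661 0.042 ] len [np.float64(0.053), np.float64(0.054)] yaw -122.1
red [302. 393.] [0.6766 0.2828 0.042 ] len [np.float64(0.051), np.float64(0.051)] yaw 86.4
red [394. 202.] [ 0.3982 -0.2007  0.042 ] len [np.float64(0.026), np.float64(0.087)] yaw -101.4
red [369. 165.] [ 0.457 -0.315  0.042] len [np.float64(0.04), np.float64(0.123)] yaw -177.7
```

View pics/comb.png

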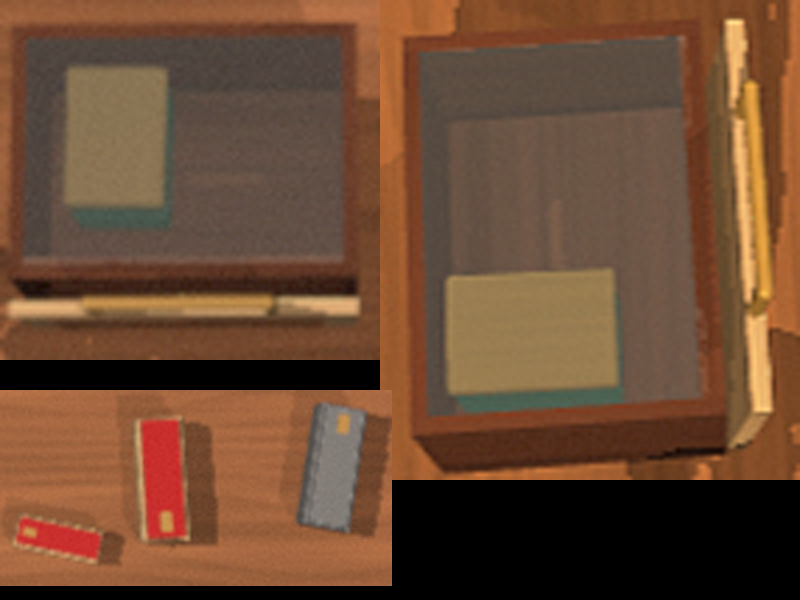

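The crop confirms the large red box at top (393,287), lid up with its long axis close to world x. The small red one and the grey one are the look-alikes. The rail is in full view with its ends at top (256,226) and (303,225), and the tin is on +y.

```bash
python3 - <<'E'
from h import *
import pickle
t=pickle.load(open("top0.pkl","rb"));s=pickle.load(open("scene0.pkl","rb"))
f=lambda d,l,z:[print(ray(d,u,v,z).round(4)) for u,v in l]
print("rail top");f(t,[(255.7,225.7),(303.2,225)],.235)
print("rail scene");f(s,[(322,235.5),(326.2,291.2)],.235)
print("chest top: BL,BR");f(t,[(238,156.2),(324.2,156.2)],.185)
print("chest scene BR,FR,FL,BL");f(s,[(236.2,224.5),(309.5,220.5),(316,316),(238.3,323.8)],.185)
print("tin top lid: bl,br,fr,fl");f(t,[(251.5,167),(276.5,167.2),(276,201.7),(251.3,201.5)],.135)
print("tin scene");f(s,[(246.5,284.5),(288.5,282.2),(289,311),(247,313.2)],.135)
hsv=cv2.cvtColor(t["pixels"],cv2.COLOR_BGR2HSV)[265:315,375:410]
m=((hsv[...,0]<8)|(hsv[...,0]>172))&(hsv[...,1]>190)&(hsv[...,2]>100)
c=max(cv2.findContours(m.astype(np.uint8),0,1)[0],key=cv2.contourArea)+[375,265]
r=cv2.minAreaRect(c);w=np.array([ray(t,*p,.042) for p in cv2.boxPoints(r)]);print(r,w.mean(0),w.round(3))
E
```

```text
rail top
[0.6099 0.0656 0.235 ]
[ 0.611  -0.0597  0.235 ]
rail scene
[ 0.6082 -0.0535  0.235 ]
[0.6077 0.0768 0.235 ]
chest top: BL,BR
[0.8158 0.123  0.185 ]
[ 0.8138 -0.1174  0.185 ]
chest scene BR,FR,FL,BL
[ 0.8104 -0.111   0.185 ]
[ 0.6341 -0.1099  0.185 ]
[0.6333 0.1219 0.185 ]
[0.81  0.128 0.185]
tin top lid: bl,br,fr,fl
[0.7989 0.0911 0.135 ]
[0.7978 0.0192 0.135 ]
[0.6965 0.0201 0.135 ]
[0.6975 0.0905 0.135 ]
tin scene
[0.7952 0.0261 0.135 ]
[0.6938 0.027  0.135 ]
[0.696  0.0971 0.135 ]
[0.7956 0.0958 0.135 ]
((392.8540344238281, 286.30975341796875), (41.175262451171875, 12.439053535461426), 86.18592071533203) [ 0.46057609 -0.31817114  0.042     ] [[ 0.52  -0.297  0.042]
 [ 0.522 -0.334  0.042]
 [ 0.401 -0.339  0.042]
 [ 0.399 -0.302  0.042]]
```

Emit:
carry_out([
  [0,0,0.4,0,0,0,0],
  [0,0,0.68,0,0,0,0],
  [0.2,-0.25,0.68,0,0,-0.2,0],
  [0.4,-0.5,0.68,0,0,-0.4,0],
  [0.6,-0.75,0.68,0,0,-0.6,0],
  [0.77,-1,0.68,0,0,-0.8,0],
  [0.77,-1,0.68,0,0,-1,0],
  [0.77,-1,0.68,0,0,-1,0],
])

```text
time: 1.1
eef_pos: [0.4207, 0.3024, 0.401]
eef_rot: [0.0, 0.661, 0.751, -0.001]
wrist_force: [-0.4, 0.5, -0.7]
width: 0.0854
```

Emit:
carry_out([
  [0.2,-0.25,0,0,0,-0.13,190],
  [0.4,-0.5,0,0,0,-0.13,190],
  [0.6,-0.75,0,0,0,-0.13,190],
  [0.76,-1,0,0,0,-0.13,190],
  [0.76,-1,0,0,0,-0.13,190],
  [0.76,-1,0,0,0,-0.13,190],
])

```text
time: 1.85
eef_pos: [0.6106, 0.0517, 0.3997]
eef_rot: [-0.0, 0.709, 0.706, -0.001]
wrist_force: [-1.7, 1.0, 1.2]
width: 0.0223
```

Emit:
carry_out([
  [0,-0.18,0,0,0,0,190],
  [0,-0.18,0,0,0,0,190],
  [0,-0.18,-0.2,0,0,0,190],
  [0,-0.18,-0.2,0,0,0,190],
])

```text
time: 2.35
eef_pos: [0.6056, 0.0122, 0.3475]
eef_rot: [-0.004, 0.707, 0.708, -0.003]
wrist_force: [-1.1, -0.8, -0.3]
width: 0.022
```

```bash
cat >> h.py <<'E'
def wcam():
    from scipy.spatial.transform import Rotation as Ro
    st=sensors.get_state(); d=imaging.read_camera("wrist"); q=st["eef_rot"]
    T=np.eye(4);T[:3,:3]=Ro.from_quat([q[1],q[2],q[3],q[0]]).as_matrix();T[:3,3]=st["eef_pos"]
    M=T@np.array(d["T_tool_cam"]); d["K"]=np.array(d["camera_matrix"]);d["C"]=M[:3,3];d["R"]=M[:3,:3].T;d["t"]=-d["R"]@d["C"]
    return st,d
E
python3 - <<'E'
from h import *
import pickle
st,d=wcam();cv2.imwrite("pics/w1.png",d["pixels"]);pickle.dump(d,open("w1.pkl","wb"));print(st["eef_pos"],d["C"])
E
```

```text
[0.60556002 0.01222592 0.34747179] [0.60642609 0.07785251 0.48930009]
```

View pics/w1.png

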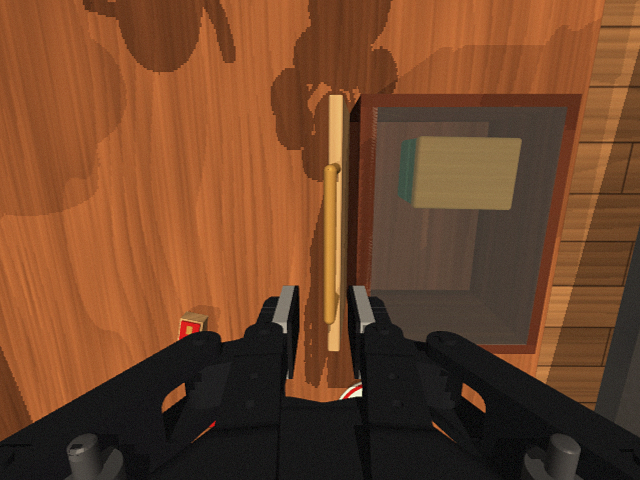

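The rail runs from (332,167) to (329,320) between the fingers. The chest top's corners are at (363,97) and (580,97), and the tin lid at (414–520,137–209).

```bash
python3 - <<'E'
from h import *
import pickle
d=pickle.load(open("w1.pkl","rb"))
for n,u,v,z in [("railL",331.5,170,.235),("railR",329,318,.235),("FL",363,96,.185),("BL",580,96,.185),("BR",531,353,.185),("flapL",334,96,.185),("flapR",333,350,.185),("tin",414,137,.135),("tin",520,140,.135),("tin",513,210,.135),("tin",413,207,.135)]: print(n,ray(d,u,v,z).round(4))
print(sensors.get_state()["eef_pos"])
E
```

```text
railL [0.6101 0.0656 0.235 ]
railR [ 0.609  -0.0517  0.235 ]
FL [0.636  0.1224 0.185 ]
BL [0.8124 0.1226 0.185 ]
BR [ 0.8103 -0.1139  0.185 ]
flapL [0.6123 0.1224 0.185 ]
flapR [ 0.6138 -0.1121  0.185 ]
tin [0.692  0.0926 0.135 ]
tin [0.7957 0.09   0.135 ]
tin [0.7989 0.021  0.135 ]
tin [0.6959 0.0237 0.135 ]
[0.60719694 0.01201415 0.35009529]
```

Emit:
carry_out([
  [0,0,-0.2,0,0,0,190],
  [0,0,-0.4,0,0,0,190],
  [0,0,-0.56,0,0,0,190],
  [0,0,-0.56,0,0,0,190],
])

```text
time: 2.9
eef_pos: [0.6076, 0.0115, 0.2102]
eef_rot: [-0.002, 0.707, 0.708, -0.001]
wrist_force: [0.1, -0.0, -0.2]
width: 0.0219
```

Emit:
carry_out([
  [-0.03,0,0,0,0,0,190],
  [-0.06,0,-0.01,0,0,0,190],
  [-0.11,0,-0.03,0,0,0,190],
  [-0.168,0,-0.04,0,0,0,190],
  [-0.22,0,-0.06,0,0,0,190],
  [-0.27,0,-0.083,0,0,0,190],
  [-0.32,0,-0.11,0,0,0,190],
  [-0.364,0,-0.14,0,0,0,190],
  [-0.405,0,-0.175,0,0,0,190],
  [-0.448,0,-0.213,0,0,0,190],
  [-0.485,0,-0.255,0,0,0,190],
  [-0.52,0,-0.297,0,0,0,190],
  [-0.545,0,-0.33,0,0,0,190],
  [-0.562,0,-0.36,0,0,0,190],
  [-0.58,0,-0.39,0,0,0,190],
  [-0.597,0,-0.424,0,0,0,190],
  [-0.597,0,-0.424,0,0,0,190],
])

```text
time: 5.03
eef_pos: [0.4587, 0.0107, 0.1046]
eef_rot: [-0.001, 0.707, 0.707, -0.001]
wrist_force: [0.0, 0.5, 0.6]
width: 0.022
```

Emit:
carry_out([
  [0,0,0,0,0,0,255],
  [0,0,0,0,0,0,255],
  [0,0,0,0,0,0,255],
  [0,0,0,0,0,0,255],
])

```text
time: 5.52
eef_pos: [0.4598, 0.0106, 0.1054]
eef_rot: [0.0, 0.707, 0.707, 0.0]
wrist_force: [0.1, 0.8, 0.4]
width: 0.0003
```

```bash
python3 - <<'E'
from h import *
st,d=wcam();s=cam("scene")
cv2.imwrite("pics/c2.png",np.hstack([cv2.resize(d["pixels"],(400,300)),s["pixels"][150:450,150:550]]));print(st["wrist_force"],st["eef_pos"])
E
```

```text
[0.10041441 0.76649064 0.44068163] [0.45975133 0.01062742 0.10540121]
```

View pics/c2.png

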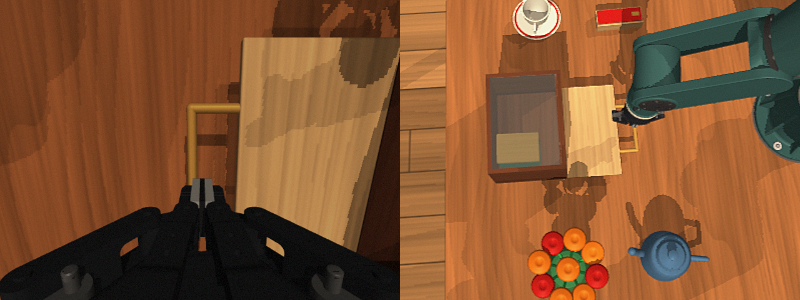

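The flap has dropped nearly level below the fingers, which closed on nothing above the rail. I'll press the panel down to be sure it's level.

Emit:
carry_out([
  [0,0,0.16,0,0,0,255],
  [0.15,0,0.16,0,0,0,255],
  [0.28,0,0.16,0,0,0,255],
  [0.28,0,0.0,0,0,0,255],
  [0.28,0,-0.1,0,0,0,255],
  [0.28,0,-0.16,0,0,0,255],
  [0.28,0,-0.2,0,0,0,255],
  [0.28,0,-0.22,0,0,0,255],
  [0.28,0,-0.235,0,0,0,255],
  [0.28,0,-0.235,0,0,0,255],
])

```text
time: 6.88
eef_pos: [0.5298, 0.0106, 0.0468]
eef_rot: [0.0, 0.707, 0.707, 0.0]
wrist_force: [-0.2, -0.5, -0.2]
width: -0.0002
```

Emit:
carry_out([
  [0,0,0.25,0,0,0,0],
  [0,0,0.5,0,0,0,0],
  [0,-0.1,0.75,0,0,-0.1,0],
  [-0.05,-0.3,1,0,0,-0.25,0],
  [-0.1,-0.5,1,0,0,-0.4,0],
  [-0.15,-0.7,1,0,0,-0.6,0],
  [-0.2,-0.9,1,0,0,-0.8,0],
  [-0.28,-1,1,0,0,-1,0],
  [-0.28,-1,1,0,0,-1,0],
])

```text
time: 8.0
eef_pos: [0.4582, -0.2413, 0.297]
eef_rot: [0.0, 0.967, 0.256, -0.0]
wrist_force: [0.4, 1.3, 1.9]
width: 0.085
```

Emit:
carry_out([
  [0,-0.15,0,0,0,-0.15,0],
  [0,-0.31,0,0,0,-0.3,0],
  [0,-0.31,0,0,0,-0.46,0],
  [0,-0.31,0,0,0,-0.46,0],
  [0,-0.31,0,0,0,-0.46,0],
])

```text
time: 8.62
eef_pos: [0.4595, -0.3164, 0.2968]
eef_rot: [0.0, 1.0, 0.023, 0.0]
wrist_force: [0.3, 0.5, 0.2]
width: 0.0852
```

```bash
python3 - <<'E'
from h import *
st,d=wcam();t=cam("top");print(st["eef_pos"],st["eef_rot"])
hsv=cv2.cvtColor(d["pixels"],cv2.COLOR_BGR2HSV)
m=((hsv[...,0]<8)|(hsv[...,0]>172))&(hsv[...,1]>190)&(hsv[...,2]>100)
for c in cv2.findContours(m.astype(np.uint8),0,1)[0]:
    if cv2.contourArea(c)<300: continue
    r=cv2.minAreaRect(c);w=np.array([ray(d,*p,.042) for p in cv2.boxPoints(r)]);print(np.round(r[0]),w.mean(0).round(4),w.round(3).tolist())
cv2.imwrite("pics/c3.png",np.hstack([cv2.resize(d["pixels"],(400,300)),t["pixels"][130:430,100:500]]))
E
```

```text
[ 0.45948273 -0.31642136  0.29678287] [2.11147003e-06 9.99734319e-01 2.30494950e-02 1.07888956e-04]
[233. 255.] [ 0.4005 -0.2114  0.042 ] [[0.397, -0.166, 0.042], [0.422, -0.173, 0.042], [0.404, -0.256, 0.042], [0.378, -0.25, 0.042]]
[325. 210.] [ 0.4581 -0.3192  0.042 ] [[0.518, -0.297, 0.042], [0.52, -0.335, 0.042], [0.398, -0.343, 0.042], [0.396, -0.302, 0.042]]
[354.  30.] [ 0.646  -0.3403  0.042 ] [[0.67, -0.28, 0.042], [0.676, -0.397, 0.042], [0.622, -0.403, 0.042], [0.616, -0.281, 0.042]]
```

View pics/c3.png

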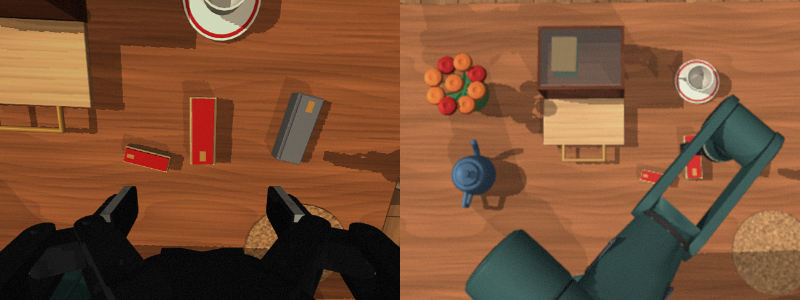

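The flap is level, and the large red box (wrist 200,131 in the picture) is centred below the gripper. The small red and grey boxes are clear of the fingers.

Emit:
carry_out([
  [0,0,-0.25,0,0,0,0],
  [0,0,-0.5,0,0,0,0],
  [0,0,-0.75,0,0,0,0],
  [0,0,-0.9,0,0,0,0],
  [0,0,-1,0,0,0,0],
])

```text
time: 9.35
eef_pos: [0.4589, -0.3157, 0.0445]
eef_rot: [-0.001, 1.0, 0.022, -0.001]
wrist_force: [-0.0, -0.3, 0.2]
width: 0.0856
```

Emit:
carry_out([
  [0,0,-0.08,0,0,0,0],
  [0,0,-0.14,0,0,0,0],
  [0,0,-0.14,0,0,0,255],
  [0,0,-0.14,0,0,0,255],
  [0,0,-0.14,0,0,0,255],
  [0,0,-0.14,0,0,0,255],
  [0,0,-0.14,0,0,0,255],
  [0,0,0.2,0,0,0,255],
  [0,0,0.46,0,0,0,255],
  [0,0,0.46,0,0,0,255],
])

```text
time: 10.6
eef_pos: [0.4609, -0.318, 0.1651]
eef_rot: [0.002, 1.0, 0.021, 0.002]
wrist_force: [1.1, -0.3, -4.7]
width: 0.0493
```

Emit:
carry_out([
  [0.1,0.2,0,0,0,-0.043,255],
  [0.18,0.4,0,0,0,-0.043,255],
  [0.26,0.6,0,0,0,-0.043,255],
  [0.34,0.8,0,0,0,-0.043,255],
  [0.382,1,0,0,0,-0.043,255],
  [0.382,1,0,0,0,-0.043,255],
  [0.382,1,0,0,0,-0.043,255],
])

```text
time: 11.48
eef_pos: [0.5545, -0.0668, 0.1612]
eef_rot: [0.0, 1.0, -0.001, -0.001]
wrist_force: [-0.3, 0.1, -3.9]
width: 0.0485
```

Emit:
carry_out([
  [0,0.09,0,0,0,0,255],
  [0,0.09,-0.15,0,0,0,255],
  [0,0.09,-0.3,0,0,0,255],
  [0,0.09,-0.36,0,0,0,255],
  [0,0.09,-0.4,0,0,0,255],
  [0,0.09,-0.41,0,0,0,255],
  [0,0.09,-0.41,0,0,0,255],
])

```text
time: 12.35
eef_pos: [0.5559, -0.0447, 0.0598]
eef_rot: [0.0, 1.0, -0.001, 0.001]
wrist_force: [-0.5, 0.1, -3.7]
width: 0.0489
```

Emit:
carry_out([
  [0.04,0,0,0,0,0,255],
  [0.08,0,0,0,0,0,255],
  [0.08,0,-0.008,0,0,0,255],
  [0.08,0,-0.01,0,0,0,0],
  [0.08,0,-0.01,0,0,0,0],
  [0.08,0,-0.01,0,0,0,0],
  [0.08,0,0.2,0,0,0,0],
  [0.0,0,0.45,0,0,0,0],
  [-0.1,0,0.6,0,0,0,180],
  [-0.2,0,0.6,0,-0.15,0,180],
  [-0.3,0,0.6,0,-0.3,0,180],
  [-0.36,0,0.6,0,-0.45,0,180],
  [-0.36,0,0.6,0,-0.6,0,180],
  [-0.36,0,0.6,0,-0.75,0,180],
  [-0.36,0,0.6,0,-0.75,0,180],
  [-0.36,0,0.6,0,-0.75,0,180],
])

```text
time: 14.35
eef_pos: [0.4787, -0.0478, 0.2236]
eef_rot: [-0.001, 0.927, -0.0, 0.375]
wrist_force: [-34.1, 7.5, -22.7]
width: 0.0249
```

```bash
python3 - <<'E'
from h import *
st,d=wcam();t=cam("top");print(st["joint_positions"].round(3))
cv2.imwrite("pics/c4.png",np.hstack([cv2.resize(d["pixels"],(400,300)),cv2.resize(t["pixels"][130:280,200:400],None,fx=2,fy=2)]))
E
```

```text
[-0.528 -0.022  2.377  1.332  0.37  -0.141]
```

View pics/c4.png

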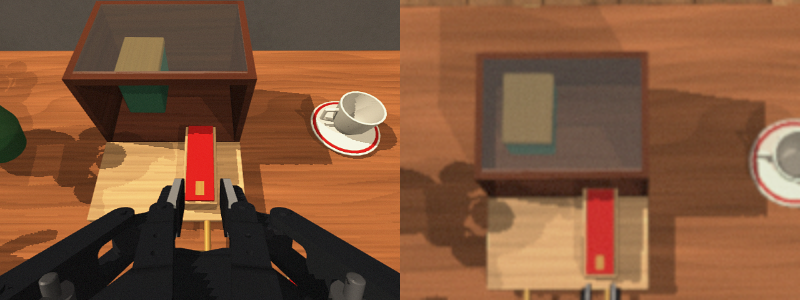

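The large tilt that close in drove joint 3 to its limit. I'll back off, start the push with a small tilt, and tilt more as the arm extends. The picture shows the box straight on the flap with its front end at the opening, and the tin clear to its left.

Emit:
carry_out([
  [0.1,0,0.1,0,0.15,0,180],
  [0.2,0,0.2,0,0.3,0,180],
  [0.3,0,0.2,0,0.45,0,180],
  [0.36,0,0.2,0,0.6,0,180],
  [0.36,0,0.2,0,0.75,0,180],
  [0.36,0,0.2,0,0.75,0,180],
  [0.36,0,0.2,0,0.75,0,180],
  [0.36,0,0.2,0,0.75,0,180],
])

```text
time: 15.45
eef_pos: [0.5701, -0.0482, 0.2723]
eef_rot: [0.001, 1.0, -0.002, -0.011]
wrist_force: [-0.7, -0.7, -0.2]
width: 0.0254
```

```bash
python3 - <<'E'
from h import *
st=sensors.get_state();print(st["joint_positions"].round(3),st["eef_pos"],st["eef_rot"].round(3),st["wrist_force"],st["time"])
E
```

```text
[-0.202  0.296  1.5   -0.006  1.366  1.375] [ 0.5700747  -0.04821564  0.27226749] [ 0.001  1.    -0.002 -0.011] [-0.72402777 -0.72576258 -0.15421088] 15.45
```

Emit:
carry_out([
  [-0.15,0.01,0,0,-0.1,0,180],
  [-0.3,0.01,0,0,-0.2,0,180],
  [-0.4,0.01,0,0,-0.25,0,180],
  [-0.4,0.01,-0.2,0,-0.25,0,180],
  [-0.4,0.01,-0.4,0,-0.25,0,180],
  [-0.4,0.01,-0.6,0,-0.25,0,180],
  [-0.4,0.01,-0.75,0,-0.25,0,180],
  [-0.4,0.01,-0.84,0,-0.25,0,180],
  [-0.4,0.01,-0.85,0,-0.25,0,180],
  [-0.4,0.01,-0.85,0,-0.25,0,180],
])

```text
time: 16.7
eef_pos: [0.4683, -0.0451, 0.0613]
eef_rot: [-0.001, 0.993, -0.001, 0.121]
wrist_force: [1.2, -0.6, 0.4]
width: 0.0252
```

```bash
python3 - <<'E'
from h import *
st=sensors.get_state();print(st["joint_positions"].round(3),st["eef_pos"],st["eef_rot"].round(3),st["wrist_force"],st["time"])
t=cam("top")
hsv=cv2.cvtColor(t["pixels"],cv2.COLOR_BGR2HSV)[200:300,270:350]
m=((hsv[...,0]<8)|(hsv[...,0]>172))&(hsv[...,1]>190)&(hsv[...,2]>100)
c=max(cv2.findContours(m.astype(np.uint8),0,1)[0],key=cv2.contourArea)+[270,200]
r=cv2.minAreaRect(c);w=np.array([ray(t,*p,.087) for p in cv2.boxPoints(r)]);print(w.mean(0),w.round(3).tolist())
E
```

```text
[-0.302  0.353  2.161  0.19   0.402  1.105] [ 0.46829614 -0.04511175  0.06127625] [-0.001  0.993 -0.001  0.121] [ 1.21691053 -0.57635369  0.3774939 ] 16.7
[ 0.57722333 -0.04508833  0.087     ] [[0.637, -0.029, 0.087], [0.637, -0.061, 0.087], [0.517, -0.061, 0.087], [0.517, -0.029, 0.087]]
```

Emit:
carry_out([
  [0.06,0,0,0,0,0,180],
  [0.12,0,0,0,-0.03,0,180],
  [0.18,0,0,0,-0.06,0,180],
  [0.24,0,0.003,0,-0.1,0,180],
  [0.3,0,0.005,0,-0.14,0,180],
  [0.36,0,0.008,0,-0.19,0,180],
  [0.42,0,0.01,0,-0.25,0,180],
  [0.48,0,0.01,0,-0.31,0,180],
  [0.53,0,0.01,0,-0.37,0,180],
  [0.57,0,0.01,0,-0.37,0,180],
  [0.6,0,0.01,0,-0.37,0,180],
  [0.6,0,0.01,0,-0.37,0,180],
])

```text
time: 18.25
eef_pos: [0.619, -0.0454, 0.0626]
eef_rot: [-0.001, 0.951, -0.001, 0.309]
wrist_force: [-2.5, 1.3, 1.1]
width: 0.0253
```

```bash
python3 - <<'E'
from h import *
st,d=wcam();print(st["joint_positions"].round(3),st["eef_pos"],st["eef_rot"].round(3),st["wrist_force"],st["time"])
t=cam("top")
cv2.imwrite("pics/c5.png",np.hstack([cv2.resize(d["pixels"],(400,300)),cv2.resize(t["pixels"][130:280,200:400],None,fx=2,fy=2)]))
E
```

```text
[-0.286  0.507  2.157  2.23   0.213 -0.902] [ 0.61900545 -0.04536704  0.06264406] [-0.001  0.951 -0.001  0.309] [-2.5419698   1.27584835  1.14448542] 18.25
```

View pics/c5.png

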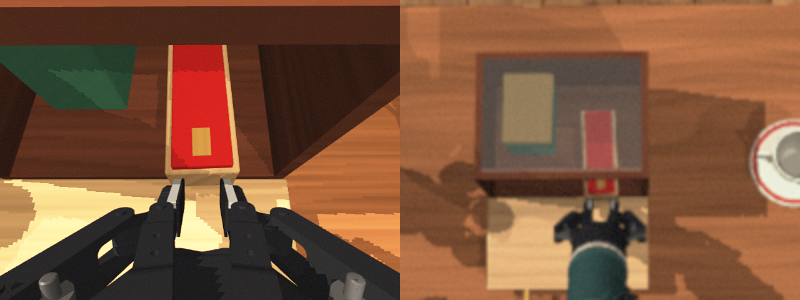

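The box is straight, in the free bay beside the tin, and its rear end is right at the front edge. It needs about 20 mm more.

Emit:
carry_out([
  [0.03,0,0,0,0,0,180],
  [0.06,0,0,0,0,0,180],
  [0.085,0,0,0,0,0,180],
  [0.085,0,0,0,0,0,180],
])

```text
time: 18.85
eef_pos: [0.64, -0.0454, 0.0625]
eef_rot: [-0.002, 0.95, -0.0, 0.311]
wrist_force: [0.8, 0.5, 0.6]
width: 0.0251
```

```bash
python3 - <<'E'
from h import *
st,d=wcam();print(st["joint_positions"].round(3),st["eef_pos"],st["wrist_force"],st["time"])
t=cam("top")
hsv=cv2.cvtColor(d["pixels"],cv2.COLOR_BGR2HSV)
m=((hsv[...,0]<8)|(hsv[...,0]>172))&(hsv[...,1]>190)&(hsv[...,2]>100)
c=max(cv2.findContours(m.astype(np.uint8),0,1)[0],key=cv2.contourArea)[:,0]
p=c[c[:,1]>=c[:,1].max()-1];print("lid rear edge",p[[0,-1]],[ray(d,*q,.085).round(4) for q in (p[p[:,0].argmin()],p[p[:,0].argmax()])])
cv2.imwrite("pics/c6.png",np.hstack([cv2.resize(d["pixels"],(400,300)),cv2.resize(t["pixels"][130:280,200:400],None,fx=2,fy=2)]))
E
```

```text
[-0.275  0.521  2.113  2.13   0.196 -0.79 ] [ 0.64004283 -0.04544304  0.06249788] [0.80702521 0.51867039 0.63305487] 18.85
lid rear edge [[278 270]
 [372 270]] [array([ 0.6488, -0.0281,  0.085 ]), array([ 0.6488, -0.0653,  0.085 ])]
```

Emit:
carry_out([
  [-0.05,0,0.0,0,0.02,0,180],
  [-0.1,0,0.01,0,0.05,0,180],
  [-0.16,0,0.02,0,0.1,0,180],
  [-0.22,0,0.05,0,0.15,0,180],
  [-0.3,0,0.1,0,0.22,0,180],
  [-0.34,0,0.2,0,0.3,0,180],
  [-0.36,0,0.3,0,0.4,0,180],
  [-0.36,0,0.4,0,0.5,0,180],
  [-0.36,0,0.5,0,0.6,0,180],
  [-0.36,0,0.5,0,0.6,0,180],
  [-0.36,0,0.5,0,0.6,0,180],
])

```text
time: 20.32
eef_pos: [0.552, -0.0452, 0.1883]
eef_rot: [-0.002, 1.0, -0.0, 0.003]
wrist_force: [0.7, -0.4, 0.5]
width: 0.0252
```

```bash
python3 - <<'E'
from h import *
st,d=wcam();print(st["joint_positions"].round(3),st["eef_pos"],st["eef_rot"].round(3),st["wrist_force"],st["time"])
s=cam("scene");t=cam("top")
cv2.imwrite("pics/c7.png",np.hstack([cv2.resize(t["pixels"][130:280,200:400],None,fx=2,fy=2),s["pixels"][150:450,200:600]]))
E
```

```text
[-0.21   0.333  1.668  0.006  1.134  1.359] [ 0.5520053  -0.04522427  0.188287  ] [-0.002  1.    -0.     0.003] [ 0.69671008 -0.43719652  0.45042917] 20.325
```

View pics/c7.png

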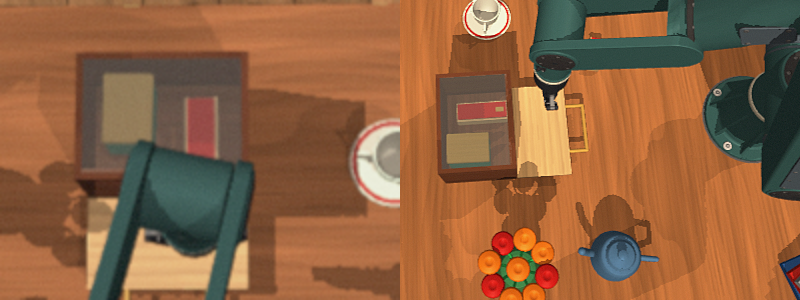

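The box lies fully inside, flat beside the undisturbed tin. Next is the rail, to shut the flap.

Emit:
carry_out([
  [-0.1,0.05,0,0,0,0.17,165],
  [-0.2,0.1,0,0,0,0.34,165],
  [-0.3,0.15,0,0,0,0.5,165],
  [-0.416,0.205,0,0,0,0.67,165],
  [-0.416,0.205,0,0,0,0.84,165],
  [-0.416,0.205,0,0,0,1,165],
  [-0.416,0.205,0,0,0,1,165],
])

```text
time: 21.35
eef_pos: [0.4437, 0.0061, 0.1864]
eef_rot: [-0.004, 0.867, 0.498, -0.0]
wrist_force: [-0.5, 0.4, -0.2]
width: 0.0301
```

Emit:
carry_out([
  [0,0,0,0,0,0.17,165],
  [0,0,0,0,0,0.34,165],
  [0,0,0,0,0,0.5,165],
  [0,0,-0.2,0,0,0.5,165],
  [0,0,-0.4,0,0,0.5,165],
  [0,0,-0.4,0,0,0.5,165],
  [0,0,-0.4,0,0,0.5,165],
])

```text
time: 22.22
eef_pos: [0.4457, 0.0059, 0.0881]
eef_rot: [-0.003, 0.709, 0.706, -0.0]
wrist_force: [-0.7, -0.1, -0.1]
width: 0.0303
```

```bash
python3 - <<'E'
from h import *
st,d=wcam();print(st["joint_positions"].round(3),st["eef_pos"],st["eef_rot"].round(3),st["time"])
im=d["pixels"];hsv=cv2.cvtColor(im,cv2.COLOR_BGR2HSV)
cv2.imwrite("pics/w8.png",im)
E
```

```text
[-0.144  0.344  1.99   0.004  0.812 -0.143] [0.44567568 0.00587423 0.08812124] [-0.003  0.709  0.706 -0.   ] 22.225
```

View pics/w8.png

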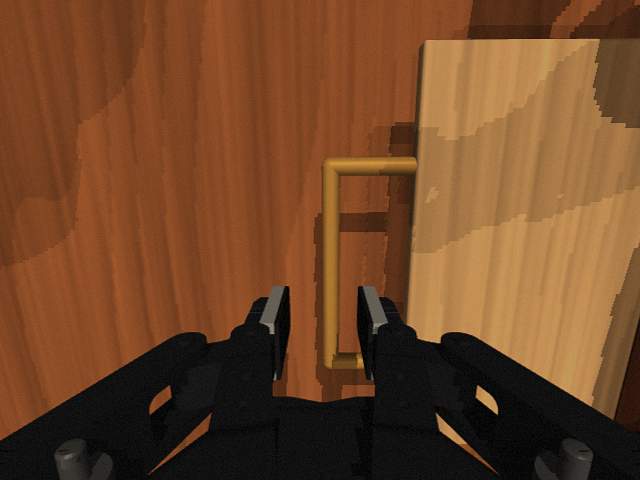

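The rail (u≈331, v 160–365) is centred between the fingers. I'll lower and grip it.

Emit:
carry_out([
  [0,0,-0.1,0,0,0,165],
  [0,0,-0.2,0,0,0,165],
  [0,0,-0.262,0,0,0,165],
  [0,0,-0.262,0,0,0,165],
  [0,0,-0.262,0,0,0,255],
  [0,0,-0.262,0,0,0,255],
  [0,0,-0.262,0,0,0,255],
  [0,0,-0.262,0,0,0,255],
])

```text
time: 23.28
eef_pos: [0.4497, 0.0057, 0.0236]
eef_rot: [0.0, 0.708, 0.706, 0.002]
wrist_force: [4.2, 1.6, -1.8]
width: 0.0077
```

Emit:
carry_out([
  [0,0,0.045,0,0,0,255],
  [0.003,0,0.089,0,0,0,255],
  [0.01,0,0.145,0,0,0,255],
  [0.02,0,0.2,0,0,0,255],
  [0.042,0,0.27,0,0,0,255],
  [0.07,0,0.338,0,0,0,255],
  [0.104,0,0.404,0,0,0,255],
  [0.146,0,0.465,0,0,0,255],
])

```text
time: 24.28
eef_pos: [0.4838, 0.0057, 0.1399]
eef_rot: [-0.001, 0.708, 0.706, 0.001]
wrist_force: [6.6, -0.3, -9.6]
width: 0.0074
```

Emit:
carry_out([
  [0.035,0,0.043,0,0,0,255],
  [0.072,0,0.084,0,0,0,255],
  [0.113,0,0.122,0,0,0,255],
  [0.156,0,0.156,0,0,0,255],
  [0.202,0,0.187,0,0,0,255],
  [0.25,0,0.215,0,0,0,255],
  [0.3,0,0.24,0,0,0,255],
  [0.352,0,0.259,0,0,0,255],
  [0.405,0,0.275,0,0,0,255],
  [0.46,0,0.287,0,0,0,255],
  [0.46,0,0.287,0,0,0,255],
])

```text
time: 25.65
eef_pos: [0.6, 0.0059, 0.2139]
eef_rot: [-0.001, 0.708, 0.706, 0.002]
wrist_force: [-2.3, -0.9, 17.0]
width: 0.0074
```

Emit:
carry_out([
  [0.04,0,0.003,0,0,0,255],
  [0.08,0,0.003,0,0,0,255],
  [0.1,0,0.003,0,0,0,255],
  [0.112,0,0.003,0,0,0,255],
  [0.112,0,0.003,0,0,0,255],
])

```text
time: 26.28
eef_pos: [0.6287, 0.0059, 0.2164]
eef_rot: [0.001, 0.708, 0.706, 0.003]
wrist_force: [-3.2, -0.9, 24.2]
width: 0.0074
```

Emit:
carry_out([
  [0.008,0,-0.008,0,0,0,255],
  [0.016,0,-0.008,0,0,0,255],
  [0.016,0,-0.008,0,0,0,255],
])

```text
time: 26.65
eef_pos: [0.6289, 0.0059, 0.2162]
eef_rot: [-0.001, 0.708, 0.706, 0.0]
wrist_force: [-17.4, 0.2, 42.1]
width: 0.0075
```

The force rises without any motion, so the flap is against its stop. I'll release and lift.

Emit:
carry_out([
  [-0.016,0,0.015,0,0,0,255],
  [-0.016,0,0.015,0,0,0,165],
  [-0.016,0,0.015,0,0,0,165],
  [-0.016,0,0.015,0,0,0,165],
  [-0.016,0,0.15,0,0,0,165],
  [-0.016,0,0.35,0,0,0,165],
  [-0.016,0,0.55,0,0,0,165],
  [-0.016,0,0.55,0,0,0,165],
])

```text
time: 27.65
eef_pos: [0.6276, 0.0058, 0.3507]
eef_rot: [0.001, 0.708, 0.706, 0.002]
wrist_force: [0.8, -0.3, -0.9]
width: 0.0301
```

```bash
python3 - <<'E'
from h import *
st,d=wcam();print(st["eef_pos"],st["wrist_force"],st["time"])
cv2.imwrite("pics/w9.png",d["pixels"])
import pickle;pickle.dump(d,open("w9.pkl","wb"))
E
```

```text
[0.6276131  0.00583575 0.35066291] [ 0.77714015 -0.2654428  -0.89102108] 27.65
```

View pics/w9.png

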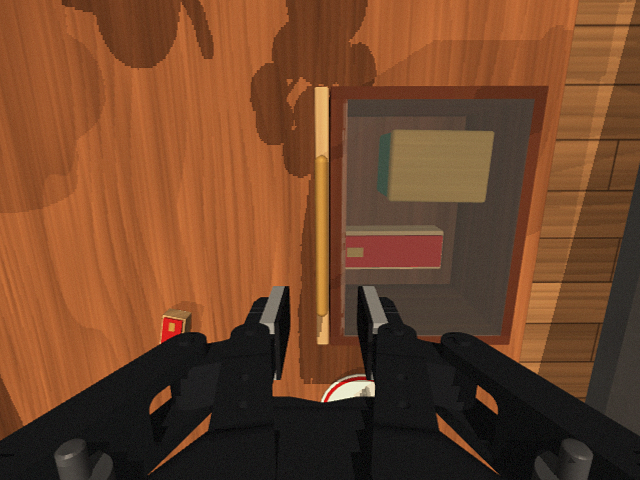

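The flap sits flush against the chest front (no gap at u≈330). The box lies inside at (345–442, 228–268) and the tin at (388–494, 130–200). One numeric check, then I'll hand it in.

```bash
python3 - <<'E'
from h import *
import pickle
d=pickle.load(open("w9.pkl","rb"))
for n,u,v,z in [("rail",321.5,158,.235),("rail",321.5,315,.235),("tin",392,130,.135),("tin",494,131,.135),("tin",487,202,.135),("tin",390,199,.135),("lid far",442,230,.085),("lid far",442,268,.085),("chestFL",331,87,.185)]: print(n,ray(d,u,v,z).round(4))
close_job()
E
```

```text
rail [0.6266 0.0677 0.235 ]
rail [ 0.6262 -0.0569  0.235 ]
tin [0.6961 0.0929 0.135 ]
tin [0.7969 0.0918 0.135 ]
tin [0.7986 0.0215 0.135 ]
tin [0.6974 0.0249 0.135 ]
lid far [ 0.7721 -0.0193  0.085 ]
lid far [ 0.7764 -0.0678  0.085 ]
chestFL [0.6345 0.1235 0.185 ]
the job is handed in; nothing more can be done
```

The domino box is in the chest with the flap shut, and I've handed the job in; no verdict was reported. I hooked the flap's rail and pulled it down. Then I set the large red box on the open flap, pushed it in with two fingertips, and swung the flap shut by the rail until it met its stop.

**Last checks:**
- **Flap:** the rail is 7–8 mm in front of the chest front, against 6 mm nominal when shut, so it is open by about 0.01 rad.
- **Domino box:** it lies flat on the floor on the side away from the tin, with its rear end about 11 mm inside the front.
- **Tea tin:** it is within about 2–3 mm of its first measured place.
- **Teapot, cup and vase:** I did not measure them again. The pictures showed no change, and the arm passed well clear of them.
- **Robot:** it was touching nothing at hand-in, at about 28 s of the 72 s allowed.

**What disagreed:**
- **Joint 5:** at the end of the push it read 0.196 rad, just under its 0.2 limit. That could count as passing the joint's range.
- **Joint 3:** an early steep tilt drove it to 2.377 rad, just inside its 2.38 limit. The wrist force read about 40 N at the time, with no contact seen.
- **Shutting the flap:** the wrist force peaked at about 45 N as the flap met its stop, well under the 120 N limit.

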